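# Pin the lid back on the electronics kit box

## Task

Reattach the lid of the plywood kit box: slide the lid along the top of the box until its hinge knuckles are fully home between the knuckles of the box, then push the hinge pin, already started in the first knuckle, right through all of them until its knob meets the hinge. Leave the lid lying flat and shut, let go, and leave the tub, the carton and the screwdriver where they are.

Things in the scene. Friction and masses are not known exactly. Their poses are not given: they have to be found in the camera images.
- kit_box: Plywood box screwed down (immovable), 120 deep (x) x 168 wide (y), rim 60 mm high. Origin: centre of underside; z up; +x to its hinge side, away from the robot; 3 mm high tabs stick out 14 mm at the foot of the y sides. Between cheeks along both y sides (6 thick, tops at z 68, inner faces y +-78 mm) the lid slides only along x, 1.5 mm play each side.
- hinge_mouth (a point): On the box: outer (-y) mouth of its first knuckle, where the pin enters; at x 46, y -84, z 68 mm in the box frame. The hinge axis runs from here along +y. The box's 3 fixed aluminium knuckles, square tubes 16 mm across, span y 0 to 60 90 to 114 and 144 to 168 mm from here, bore 10. A plywood ledge 30 mm wide, top at z 59 mm, runs 170 mm out from the box below the pin. Axes as the box.
- lid_hinge (a point): On the loose lid's hinge axis, mid-width; axes as the box's. Plywood leaf (x -112 to -8, y +-76.5, z -8 to 1 mm from here), 0.11 to 0.22 kg; 2 knuckles 16 mm across, bore 10, at y -21 to 3 and 33 to 57. Starts on the rim, drawn back 18 to 38 mm along box -x; about 1 to 2 N slides it. Home: at x 46, y 0, z 68 mm in the box frame, leaf stopped by the fixed knuckles.
- lid_pull (a point): Centre of the wooden pull bar standing on the lid: 16 mm (x) x 60 mm (y) x 22 mm tall, its foot 11 mm below this point on the leaf's top (69 mm above the table). It lies 60 mm to -x of the lid's hinge axis and 12 mm higher.
- pin_head (a point): Centre of the black knob (18 mm across, 12 mm long) of the loose pin; y axis along the pin to its tip. Steel shaft 8 mm across, tip 180 mm from here; 0.06 to 0.1 kg. Starts with the tip 30 to 56 mm inside the first knuckle, knob out beyond the box's -y side, resting on the ledge (top 9 mm below this point); 1 to 2 N slides it. Home: y -90 mm in the box frame, knob touching the first knuckle.
- pin_tip (a point): Tapered tip of the pin (last 10 mm), 180 mm from the knob's centre; y axis along the pin. Home: x 46, y 90, z 68 mm in the box frame, 6 mm out of the last knuckle.
- tub: Bystander: open grey plastic tub, 84 mm across, 85 mm tall; origin at the centre of its underside.
- carton: Bystander: closed cardboard carton 70 x 100 x 45 mm; origin at the centre of its underside.
- driver: Bystander: screwdriver lying along its x axis; origin near its middle on the table.
Mind the look-alikes: they are no part of the job. Of the things that look like the part that bears lid_hinge, the largest one is meant. There is more than one size of the part that bears pin_head; the job needs the larger.

How it is judged (in metres and radians):
On the way, in this order (a step that is already met when the one before it is completed fails the run):
1. the lid is pushed home, its knuckles in line with the box's (x of lid_hinge in the frame of kit_box between 0.043 and 0.049 m and z of lid_hinge in the frame of kit_box between 0.064 and 0.072 m and angle between lid_hinge's own z axis and vertical below 0.05 rad), for 0.2 s.
2. the pin is through all five knuckles, its knob at the hinge (all of step 1 and y of pin_tip in the frame of kit_box above 0.0855 m and x of pin_tip in the frame of kit_box between 0.042 and 0.05 m and z of pin_tip in the frame of kit_box between 0.064 and 0.072 m and angle between the y axis of pin_tip and the y axis of kit_box, either way round below 0.05 rad), for 0.2 s.
At the end, for the whole second after the job is handed in: Lid flat (3 degrees), its hinge axis within 3 mm of the box's in x and 4 mm in height; pin through all five knuckles: tip within 4 mm of the hinge axis and at least 85.5 mm to +y of the box's middle (knob within 4.5 mm of the hinge), parallel to it within 3 degrees (all of step 2); the robot touches nothing.
It fails at once if the tub is pushed out of its place (more than 25 mm) or tipped over (distance of tub from where it was at the start of the episode above 0.025 m or angle between tub's own z axis and vertical above 0.5 rad).
It fails at once if the carton is pushed out of its place (more than 25 mm) or tipped over (distance of carton from where it was at the start of the episode above 0.025 m or angle between carton's own z axis and vertical above 0.5 rad).
It fails at once if the screwdriver is pushed out of its place (more than 25 mm) (distance of driver from where it was at the start of the episode above 0.025 m).
It also fails if it takes over 51 s, if anything falls off the work surface, if the arm or the gripper's body presses on something with over 40 N, if the wrist force passes 120 N, or if a joint passes its speed limit or range.

## Robot

A 6-joint arm with a two-finger parallel gripper is mounted at the origin on the work surface. World frame = base frame: x ahead of the robot, y to its left, z up, the work surface at z = 0. Lengths are in mm, angles in rad, forces in N, time in s.
With the tool pointing down it reaches from about 350 to 775 mm from the base axis. Payload 7.3 kg.
Tool frame: the origin (TCP) lies at the very end of the fingers, on their centre line; the grasp point (between the pads) lies 19 mm behind it; x points along the fingers, y is the direction in which the jaws open and shut, and the axes are right-handed (so a half turn about x gives the same grasp; the last joint's range is limited). The gripper opens to 92 mm and grips with 3 to 60 N. Pads are 19 mm wide; open, the fingers measure 130 mm over their backs; the gripper's body (75 mm by 190 mm) begins 47 mm behind the grasp point.
Start: joints at [1.074, 0.342, 1.524, -0, 1.275, -0.146], TCP at [180.402, 493.052, 226.741] pointing down, gripper open.
Joint ranges: [-2.53, 2.53], [-0.77, 2.02], [0.04, 2.7], [-1, 4.14], [0.28, 2.66], [-3.11, 3.11]. Speed limits (rad/s): [2.57, 2.57, 3.14, 3.14, 3.14, 3.14].

## Interface

Orientations are given as [roll, pitch, yaw] about the fixed x, y, z axes, in that order (R = Rz(yaw) Ry(pitch) Rx(roll)).
In Python, from plant import bot gives the robot as it stands.
- The arm moves only by the tool step_arm, never from a script. Its argument "targets" is a list that holds one entry, the list of rows, each a list of 4 numbers: the shift along the tool's x, y, z in m, then the turn about the tool's x in degrees. A call has exactly 5 rows; each row is the pose to reach, as a shift and turn from the pose measured when the call began, along the tool's axes at that moment; what a row does not reach only later rows make up. A row lasts 1/12 s, in which the tool goes at most 41.7 mm and 7.16 degrees, less where a joint would pass 70% of its speed; a pose out of reach is approached as far as the arm can. A call with a gripper value outside its range is refused whole. "jaw" is the closure, from 0 (fully open) to 1 (shut), set as the call begins (left out, the last holds). The fingers move at their own pace and stop on an object; the grip force is fixed at half the most. Time passes only in rows, so rows that repeat a pose let the fingers close, or fill a call up. It gives the time, the measured TCP pose, the force and the opening at its end, in the units of the state.
- bot.get_obs(): the state, without advancing time (a new reading comes with each control period).
- bot.capture(name): name is "scene" or "top" or "wrist"; returns a dict with "color" (480x640x3 uint8, red, green, blue), "depth" (480x640 float32, mm along the optical axis (not along the pixel's ray), 0 where there is no reading), "fov_y" (degrees; the focal length in pixels is half the picture's height over the tangent of half this angle, whatever the lens; pixels are square), "cx", "cy" (the principal point, pixels), "rvec" (rotation vector, rad) and "tvec" (3), from world to camera coordinates, as OpenCV has them. Camera axes: x right, y down, z forward; pixel columns grow to the right and rows downward; lengths in mm; the calibration is good to about 2 mm. A picture is of the moment at which its call begins.
- bot.close_job(): hands the job in, once; it reports no verdict.
The state is a dict: "time": time; "joint_positions": joint angles; "dq": joint speeds; "tau": joint torques, N m; "tool_pos": TCP position; "tcp_rot": TCP orientation; "contact_force": force on the tool from outside, world axes, zero at the start; "moment": the same for the moment, N m; "grip_width": finger opening in mm.
Only numpy, scipy, OpenCV 4.12 (cv2) and the standard library are available. Lean on these libraries where they do the work, as an engineer would, in place of code of your own. Each camera call takes 0.05 s, during which the arm holds its last target. There are 200 camera calls.

## Working session

There is one attempt and no reset: what is moved stays moved. The work goes in short steps, Python scripts to look and compute and a tool call to move; the robot and the scene stay as the last step left them, time stands still between calls to the robot, and variables do not carry over. Pictures are saved under pics/ and viewed, about 8 in all and at most 12, crops included, and the job is handed in when it is done.

Besides the shell and the picture viewer there is one more tool, called as name(argument=value, ...) on one line, values as JSON. step_arm: Moves the arm, as the interface text tells. Its arguments: {"type":"object","properties":{"targets":{"type":"array","items":{"type":"array","items":{"type":"array","items":{"type":"number"}}}},"jaw":{"type":"number"}},"required":["targets"]}

```bash
mkdir -p pics; cat > h.py <<'E'
import numpy as np,cv2
from plant import bot
def cap(n,f=None):
    d=bot.capture(n)
    if f: cv2.imwrite('pics/'+f,d['color'][:,:,::-1]); np.savez('pics/'+f[:-4]+'.npz',**{k:np.array(v) for k,v in d.items()})
    return d
def cloud(d):
    f=240/np.tan(np.radians(float(d['fov_y'])/2)); z=d['depth'].astype(float)
    v,u=np.mgrid[0:480,0:640]
    p=np.stack([(u-d['cx'])/f*z,(v-d['cy'])/f*z,z],-1)
    R=cv2.Rodrigues(np.array(d['rvec'],float))[0]
    w=(p-np.array(d['tvec']).ravel())@R; w[z==0]=np.nan
    return w
def proj(d,P):
    f=240/np.tan(np.radians(float(d['fov_y'])/2)); K=np.array([[f,0,d['cx']],[0,f,d['cy']],[0,0,1]],float)
    return cv2.projectPoints(np.array(P,float).reshape(-1,3),np.array(d['rvec'],float),np.array(d['tvec'],float),K,None)[0][:,0]
E
python3 - <<'E'
from h import *
a=cap('top','top.png');b=cap('scene','scene.png')
print(bot.get_obs())
E
```

```text
{'time': 0.1, 'joint_positions': array([ 1.07401547e+00,  3.42669531e-01,  1.52491610e+00, -4.73301182e-05,
        1.27534664e+00, -1.46016711e-01]), 'dq': array([-0.00026549, -0.00217249, -0.00068524, -0.00037859, -0.00185017,
        0.00022492]), 'tau': array([ 2.92061806e-03, -4.32004631e+01, -2.44694370e+01,  7.21009914e-02,
        5.26101503e-02, -8.95003222e-05]), 'tool_pos': array([180.23239485, 492.72499586, 226.10776428]), 'tcp_rot': array([-1.68303945,  1.56945595, -2.03378978]), 'contact_force': array([-0.4510597 ,  0.11261073, -0.42229241]), 'moment': array([-0.00864444,  0.06653236, -0.03911884]), 'grip_width': 91.56501676831695}
```

View pics/top.png

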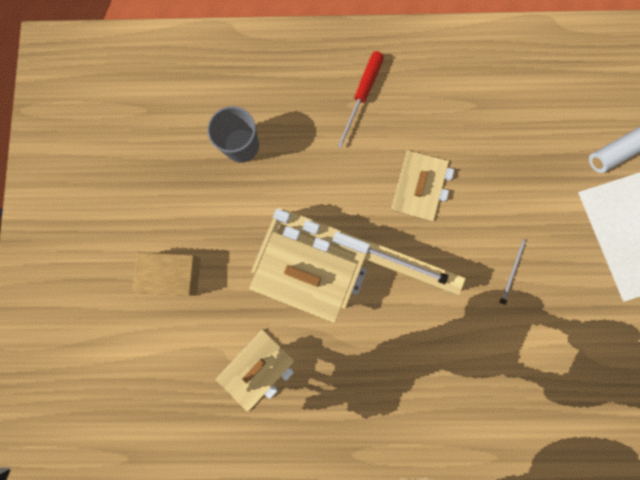

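View pics/scene.png

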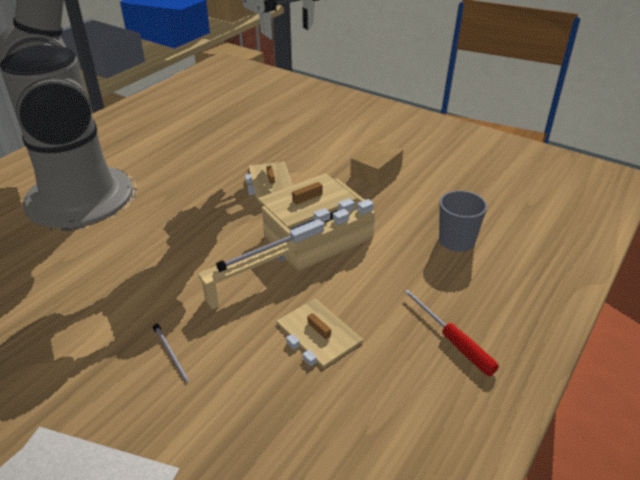

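The top view shows three lid-like plates: (303,275) on the box, the largest, with small ones at (422,185) and (255,370). There are two pins: the long one has its knob at (444,279) on the ledge, and the small one's knob is at (503,301). I choose the lid on the box and the pin on the ledge. Next I'll measure them and check with a close crop.

```bash
python3 - <<'E'
from h import *
d=dict(np.load('pics/top.npz'));w=cloud(d);c=d['color'].astype(int)
z=w[...,2];u,v=np.meshgrid(range(640),range(480))
roi=(u>240)&(u<480)&(v>195)&(v<325)
def st(n,m):
    p=w[m];print(n,m.sum(),np.round(np.nanmedian(p,0),1),np.round(np.nanmin(p,0)),np.round(np.nanmax(p,0)))
    return p
leaf=roi&(z>64)&(z<71.5)&(u<372)&(c[...,0]-c[...,2]>40)
p=st('leaf',leaf);print(cv2.minAreaRect(p[:,:2].astype(np.float32)))
pull=roi&(z>84)&(z<96)&(c[...,0]-c[...,2]>30);p=st('pull',pull);print(cv2.minAreaRect(p[:,:2].astype(np.float32)))
gray=(abs(c[...,0]-c[...,2])<45)&roi
kn=gray&(z>72)&(z<80)
n,l,s,ce=cv2.connectedComponentsWithStats(kn.astype(np.uint8))
for i in range(1,n):
    if s[i,4]>15: p=w[l==i];print(ce[i].round(),s[i,4],cv2.minAreaRect(p[:,:2].astype(np.float32)),np.median(p[:,2]))
kb=(c.sum(-1)<120)&roi&(z>60);p=st('knob',kb);print(p.mean(0))
print(d['rvec'],d['tvec'])
for n_,uv in dict(tub=(233,125),carton=(165,270),lidA=(422,185),lidB=(255,370),drv=(350,125),pin2=(503,301)).items(): print(n_,w[uv[1],uv[0]].round())
im=cv2.resize(d['color'][195:325,240:480],None,fx=3.3,fy=3.3,interpolation=cv2.INTER_CUBIC);cv2.imwrite('pics/crop.png',im[:,:,::-1])
E
```

```text
leaf 5623 [454.3 174.3  68.9] [378.  72.  64.] [551. 265.  71.]
((463.895263671875, 171.74879455566406), (168.18743896484375, 125.96739959716797), 68.26718139648438)
pull 364 [454.  175.7  90.8] [436. 147.  84.] [471. 205.  94.]
((453.45208740234375, 175.42799377441406), (59.74585723876953, 15.931138038635254), 68.14188385009766)
[281. 215.] 138 ((556.0718383789062, 212.00592041015625), (24.084524154663086, 16.033565521240234), 67.61772918701172) 75.95579191594503
[311. 227.] 140 ((535.9685668945312, 162.06634521484375), (24.02915382385254, 16.085281372070312), 68.39705657958984) 75.7260919870836
[291. 233.] 139 ((525.9700317382812, 194.9920654296875), (24.129642486572266, 16.105417251586914), 67.53736877441406) 76.03866284834484
[351. 242.] 354 ((509.1226501464844, 95.40097045898438), (59.90581512451172, 16.471128463745117), 68.13844299316406) 76.08001810297705
[321. 244.] 141 ((506.0278625488281, 145.00244140625), (24.02532386779785, 16.124664306640625), 68.17893981933594) 75.972549694484
[442. 278.] 76 ((449.18939208984375, -50.66959762573242), (23.336702346801758, 15.324333190917969), 76.74267578125) 75.30378312496887
knob 30 [447.7 -55.8  76. ] [443. -60.  73.] [454. -51.  79.]
[448.01698079 -55.69850981  76.07758238]
[ 2.12723346 -2.14879173  0.14208815] [135.94857642 524.85430719 750.84668891]
tub [738. 309.  25.]
carton [468. 418.  42.]
lidA [619. -37.  23.]
lidB [296. 262.  24.]
drv [738.  92.  16.]
pin2 [ 410. -172.   17.]
```

View pics/crop.png

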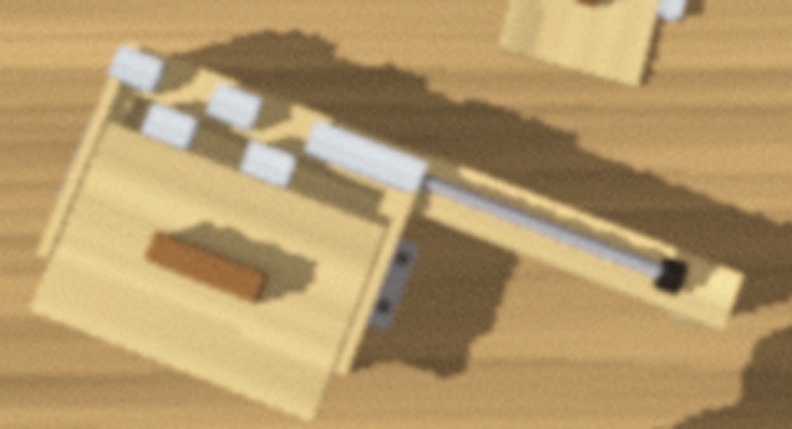

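The crop confirms it: the lid on the box has knuckles about 21 mm short of home, and the long pin's shaft enters the first knuckle with its knob on the ledge. Next step is computing box-frame targets in tool axes.

```bash
cat >> h.py <<'E'
from scipy.spatial.transform import Rotation as Ro
yaw=np.radians(68.07-90); BX=np.array([np.cos(yaw),np.sin(yaw),0]);BY=np.array([-BX[1],BX[0],0])
M=np.array([509.12,95.4,0])-30*BY   # mouth, on table
def rel(p): q=np.array(p)-M; return np.array([q@BX,q@BY,q[2]])
def pt(x,y,z): return M+x*BX+y*BY+[0,0,z]
def go(*t):
    o=bot.get_obs();R=Ro.from_euler('xyz',o['tcp_rot']).as_matrix()
    D=BY; a=np.degrees(np.arctan2(R[:,2]@D,R[:,1]@D)); a=(a+90)%180-90
    print('t',round(o['time'],2),'rel',rel(o['tool_pos']).round(1),'F',o['contact_force'].round(1),'grip',round(o['grip_width'],1),'turn',round(a,2),'j6',o['joint_positions'][5].round(2))
    for q in t: print(q,'shift m',(R.T@(pt(*q)-o['tool_pos'])/1000).round(4))
    print(R.round(3).tolist())
E
python3 -c "
from h import *
go((-110,84,140),(-110,84,76))"
```

```text
t 0.1 rel [-453.5  275.7  226.1] F [-0.5  0.1 -0.4] grip 91.6 turn 1.83 j6 -0.15
(-110, 84, 140) shift m [ 0.0863 -0.2025  0.3372]
(-110, 84, 76) shift m [ 0.1503 -0.2024  0.3372]
[[-0.001, 0.344, 0.939], [-0.001, 0.939, -0.344], [-1.0, -0.001, -0.0]]
```

step_arm(targets=[[[0.008, -0.02, 0.034, 0.9], [0.025, -0.04, 0.068, 1.8], [0.045, -0.06, 0.102, 1.8], [0.065, -0.08, 0.135, 1.8], [0.08, -0.1, 0.168, 1.8]]], jaw=1)

```text
time: 0.52
tool_pos: [300.6, 343.2, 147.0]
tcp_rot: [-1.869, 1.568, -2.25]
contact_force: [0.2, 1.0, 0.2]
grip_width: 62.8
```

step_arm(targets=[[[0.002, -0.02, 0.034, 0], [0.004, -0.04, 0.068, 0], [0.006, -0.06, 0.102, 0], [0.006, -0.08, 0.135, 0], [0.006, -0.1, 0.168, 0]]])

```text
time: 0.93
tool_pos: [419.9, 186.0, 140.8]
tcp_rot: [-2.044, 1.568, -2.426]
contact_force: [1.0, 0.9, 1.3]
grip_width: 29.4
```

```bash
python3 -c "
from h import *
go((-110,84,76),(-79,84,76))"
```

```text
t 0.93 rel [-116.6   80.7  140.8] F [1.  0.9 1.3] grip 29.4 turn 0.07 j6 -0.94
(-110, 84, 76) shift m [0.0647 0.0035 0.0067]
(-79, 84, 76) shift m [0.0647 0.0034 0.0377]
[[-0.002, 0.372, 0.928], [-0.002, 0.928, -0.372], [-1.0, -0.003, -0.001]]
```

step_arm(targets=[[[0.02, 0.003, 0.006, 0], [0.04, 0.003, 0.006, 0], [0.055, 0.003, 0.006, 0], [0.063, 0.003, 0.006, 0], [0.063, 0.003, 0.006, 0]]])

```text
time: 1.35
tool_pos: [425.2, 186.1, 76.1]
tcp_rot: [-2.313, 1.564, -2.695]
contact_force: [-0.5, 0.1, -0.2]
grip_width: 0.9
```

```bash
python3 -c "
from h import *
go((-110,84,76),(-78,84,76))
cap('wrist','w1.png')"
```

```text
t 1.35 rel [-111.7   82.8   76.1] F [-0.5  0.1 -0.2] grip 0.9 turn 0.06 j6 -0.94
(-110, 84, 76) shift m [0.0001 0.0012 0.0017]
(-78, 84, 76) shift m [-0.      0.0012  0.0337]
[[-0.006, 0.372, 0.928], [-0.003, 0.928, -0.373], [-1.0, -0.005, -0.004]]
```

View pics/w1.png

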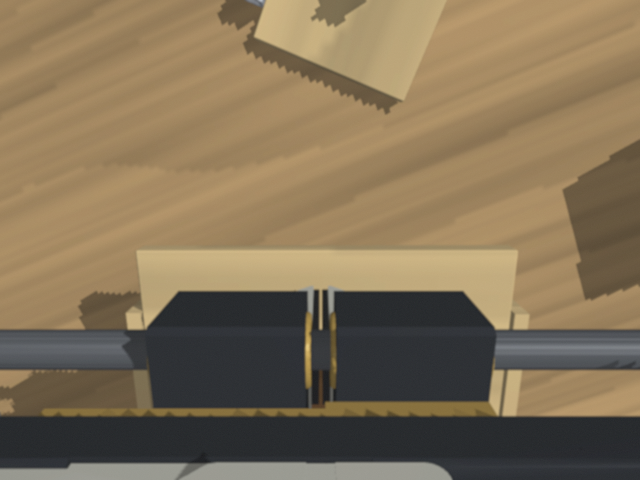

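The wrist view shows the closed fingers (320,350) just above the leaf, behind the pull. Now I'll push along tool z (box +x).

step_arm(targets=[[[0, 0.001, 0.005, 0], [0, 0.001, 0.01, 0], [0, 0.001, 0.015, 0], [0, 0.001, 0.02, 0], [0, 0.001, 0.025, 0]]])

```text
time: 1.82
tool_pos: [449.9, 178.0, 77.6]
tcp_rot: [-2.255, 1.566, -2.636]
contact_force: [-2.5, 1.1, 2.6]
grip_width: -0.0
```

step_arm(targets=[[[0, 0, 0.002, 0], [0, 0, 0.004, 0], [0, 0, 0.006, 0], [0, 0, 0.007, 0], [0, 0, 0.008, 0]]])

```text
time: 2.23
tool_pos: [454.7, 176.0, 77.6]
tcp_rot: [-2.688, 1.561, -3.07]
contact_force: [-14.3, 9.7, 11.9]
grip_width: 0.4
```

```bash
cat >> h.py <<'E'
def meas(n='top'):
    d=bot.capture(n);w=cloud(d);c=d['color'].astype(int);z=w[...,2]
    q=w-M; X=q@BX;Y=q@BY
    m=(abs(c[...,0]-c[...,2])<45)&(abs(z-76)<4)&(abs(X)<45)&(Y>-10)&(Y<175)&(c.sum(-1)>250)
    k,l,s,ce=cv2.connectedComponentsWithStats(m.astype(np.uint8))
    for i in range(1,k):
        if s[i,4]>15: a=l==i;print('kn',s[i,4],'x',np.percentile(X[a],[2,98]).round(1),'y',np.percentile(Y[a],[2,98]).round(1),'z',np.median(z[a]).round(1))
    m=(c.sum(-1)<150)&(abs(X)<15)&(Y>-160)&(Y<0)&(z>66)&(z<80)
    if m.sum(): print('knob',m.sum(),'x',np.median(X[m]).round(1),'y',np.percentile(Y[m],[2,50,98]).round(1))
    m=(c[...,0]-c[...,2]>30)&(z>84)&(z<96)&(abs(Y-84)<40)&(X<-30)&(X>-110)
    if m.sum(): print('pull x',np.percentile(X[m],[2,98]).round(1))
    return d
E
python3 -c "
from h import *
go((-78,84,76));meas()"
```

```text
t 2.23 rel [-80.6  84.4  77.6] F [-14.3   9.7  11.9] grip 0.4 turn 0.04 j6 -0.98
(-78, 84, 76) shift m [ 0.0016 -0.0004  0.0026]
[[-0.009, 0.373, 0.928], [-0.001, 0.928, -0.373], [-1.0, -0.004, -0.009]]
kn 158 x [-7.9  7.6] y [ 0.3 28.4] z 75.8
knob 44 x -0.9 y [-136.9 -133.1 -129. ]
```

step_arm(targets=[[[0, 0, -0.006, 0], [0, 0, -0.015, 0], [-0.02, 0, -0.03, 0], [-0.05, 0, -0.05, 0], [-0.08, 0, -0.08, 0]]])

```text
time: 2.7
tool_pos: [381.7, 205.4, 158.1]
tcp_rot: [-2.61, 1.561, -2.994]
contact_force: [1.7, 0.4, 0.7]
grip_width: 0.3
```

```bash
python3 -c "
from h import *
go((-78,84,76));d=meas();c=d['color'][195:325,240:480];cv2.imwrite('pics/c2.png',cv2.resize(c,None,fx=3.3,fy=3.3)[:,:,::-1]);meas('scene')"
```

```text
t 2.7 rel [-159.3   84.4  158.1] F [1.7 0.4 0.7] grip 0.3 turn -0.03 j6 -0.87
(-78, 84, 76) shift m [0.0815 0.     0.082 ]
[[-0.01, 0.374, 0.927], [-0.001, 0.927, -0.374], [-1.0, -0.005, -0.008]]
kn 139 x [-8.   7.4] y [144.  167.4] z 76.3
kn 277 x [-7.9  7.8] y [ 90.8 138.9] z 76.0
kn 490 x [-8.   7.7] y [ 1.4 84.4] z 76.1
knob 55 x -1.5 y [-137.4 -132.4 -128.5]
pull x [-67.7 -52.4]
kn 535 x [-11.   7.] y [  3.7 166. ] z 73.8
knob 59 x 2.9 y [-138.7 -134.3 -128.5]
pull x [-70.  -52.5]
```

View pics/c2.png

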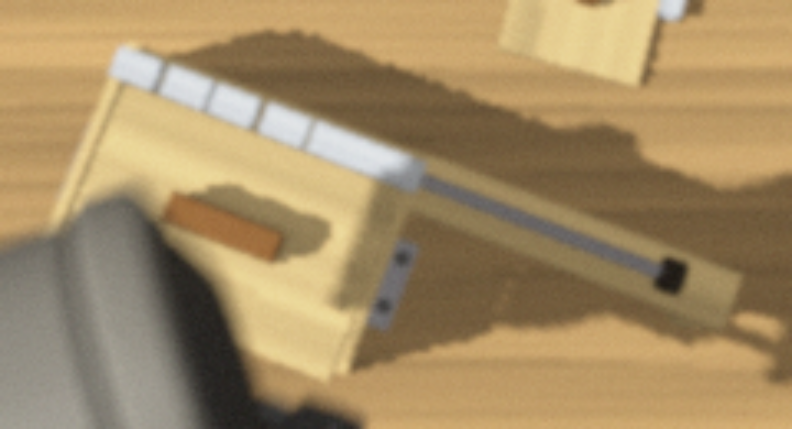

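All five knuckles are now in line (row from (135,68) to (400,165) in the crop), and the pull sits at x −60, so the lid is home. The knob is at about y −133. I'll go behind it.

step_arm(targets=[[[0.0, -0.03, 0.018, 0], [0.0, -0.06, 0.036, 0], [0.0, -0.09, 0.054, 0], [0, -0.12, 0.072, 0], [0, -0.15, 0.09, 0]]])

```text
time: 3.22
tool_pos: [408.8, 32.7, 160.5]
tcp_rot: [-3.072, 1.568, 2.832]
contact_force: [0.3, 0.2, -0.1]
grip_width: 0.4
```

step_arm(targets=[[[0.0, -0.03, 0.018, 0], [0.005, -0.06, 0.036, 0], [0.01, -0.09, 0.054, 0], [0.02, -0.11, 0.066, 0], [0.03, -0.115, 0.067, 0]]])

```text
time: 3.63
tool_pos: [429.7, -103.1, 129.6]
tcp_rot: [-1.715, 1.569, -2.097]
contact_force: [0.6, -0.3, 0.2]
grip_width: 0.2
```

```bash
python3 -c "
from h import *
go((-1,-177,66));d=cap('wrist','w2.png')
w=cloud(d);q=w-M;X=q@BX;Y=q@BY
for y in range(-180,-120,6):
  m=(abs(X)<20)&(abs(Y-y)<3)&(w[...,2]<85);print(y,m.sum(),np.percentile(w[...,2][m],[5,50,98]).round() if m.any() else '')
"
```

```text
t 3.63 rel [   0.4 -183.8  129.6] F [ 0.6 -0.3  0.2] grip 0.2 turn 0.03 j6 -1.6
(-1, -177, 66) shift m [ 0.0636  0.0069 -0.0014]
[[-0.001, 0.373, 0.928], [-0.001, 0.928, -0.373], [-1.0, -0.002, -0.0]]
-180 455 [-2. -0.  1.]
-174 507 [-1. -0.  1.]
-168 895 [-1.  1. 60.]
-162 852 [-0. 58. 60.]
-156 794 [ 0. 58. 60.]
-150 706 [-1. 58. 60.]
-144 773 [-1. 58. 60.]
-138 1001 [-1. 59. 77.]
-132 813 [-1. 59. 77.]
-126 645 [-1. 59. 76.]
```

View pics/w2.png

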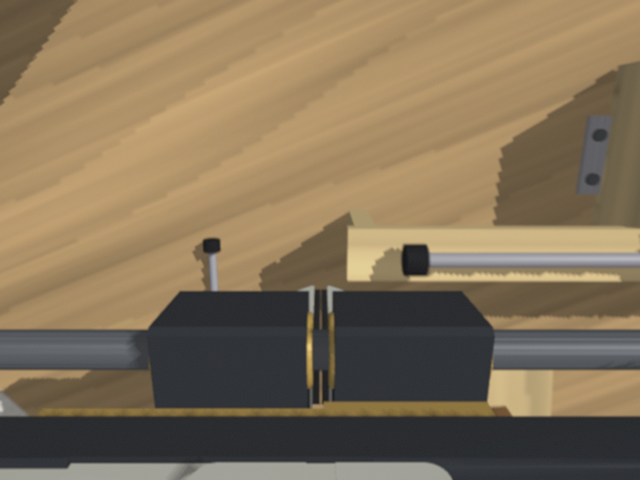

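```bash
python3 -c "
from h import *
d=dict(np.load('pics/w2.npz'));w=cloud(d)
o=np.array(bot.get_obs()['tool_pos'])
for u,v in [(230,310),(230,350),(230,395),(170,350),(155,380),(300,350),(303,300),(310,292),(337,292),(335,320),(410,350),(490,380),(410,300),(560,350)]:
  p=w[v,u];print(u,v,(rel(p)-rel(o)).round(1))
print(proj(d,[o+[0,0,k] for k in(0,19,40,66)]).round())
q=w-M;X=q@BX;Y=q@BY;m=(d['color'].sum(-1)<150)&(w[...,2]>66)&(w[...,2]<80)&(abs(X)<25)&(Y<-110)&(Y>-150);print(np.percentile(X[m],[2,50,98]),np.percentile(Y[m],[2,50,98]))
"
```

```text
230 310 [-34.  -18.   82.3]
230 350 [-30.2 -16.5  91. ]
230 395 [-21.7 -16.8  91.9]
170 350 [-29.9 -27.3  90.5]
155 380 [-24.8 -29.9  91.9]
300 350 [-29.9  -4.2  90.4]
303 300 [-34.3  -4.1  77.9]
310 292 [-8.5 -4.6  7.4]
337 292 [-34.    3.   72.9]
335 320 [-34.4   2.1  87.5]
410 350 [-29.7  15.4  90.1]
490 380 [ 111.4  124.2 -122. ]
410 300 [-34.1  17.7  77.6]
560 350 [-26.6  45.7  84.4]
[[322. 305.]
 [322. 326.]
 [323. 356.]
 [323. 409.]]
[-10.17071319  -4.40143846   3.08115722] [-139.43847439 -135.05567322 -129.39849484]
```

step_arm(targets=[[[0.02, 0.005, -0.002, 0], [0.04, 0.008, -0.002, 0], [0.055, 0.01, -0.002, 0], [0.066, 0.01, -0.002, 0], [0.066, 0.01, -0.002, 0]]])

```text
time: 4.1
tool_pos: [427.9, -90.7, 59.6]
tcp_rot: [-3.001, 1.561, 2.9]
contact_force: [-0.5, -0.1, 0.3]
grip_width: 0.2
```

step_arm(targets=[[[0, 0.004, 0, 0], [0, 0.008, 0, 0], [0, 0.012, 0, 0], [0, 0.016, 0, 0], [0, 0.02, 0, 0]]])

```text
time: 4.52
tool_pos: [435.8, -71.8, 60.1]
tcp_rot: [-2.965, 1.563, 2.937]
contact_force: [-1.0, -0.6, 0.0]
grip_width: 0.6
```

step_arm(targets=[[[0, 0.004, 0, 0], [0, 0.008, 0, 0], [0, 0.012, 0, 0], [0, 0.016, 0, 0], [0, 0.02, 0, 0]]])

```text
time: 4.93
tool_pos: [443.5, -53.0, 60.2]
tcp_rot: [-2.946, 1.563, 2.956]
contact_force: [-1.3, -0.9, 1.3]
grip_width: 0.6
```

```bash
python3 -c "
from h import *
go((-1,-50,64));meas();meas('scene')"
```

```text
t 4.93 rel [  -5.5 -132.1   60.2] F [-1.3 -0.9  1.3] grip 0.6 turn 0.09 j6 -1.48
(-1, -50, 64) shift m [-0.0039  0.0821  0.0046]
[[-0.008, 0.372, 0.928], [0.001, 0.928, -0.372], [-1.0, -0.002, -0.008]]
kn 135 x [-7.9  7.7] y [144.1 167.5] z 76.1
kn 280 x [-7.9  7.7] y [ 90.5 139. ] z 76.1
kn 489 x [-7.8  7.7] y [ 1.6 84.3] z 75.9
knob 22 x 0.5 y [-109.5 -107.2 -104.9]
pull x [-67.8 -52.3]
kn 554 x [-10.5   6.8] y [  3.9 166.8] z 73.9
knob 43 x 3.3 y [-131.  -108.5 -104.1]
pull x [-70.2 -52.4]
```

The pin is moving: the knob is at about −108 and the tip is already in the lid's first knuckle. I'll correct the drift and continue.

step_arm(targets=[[[-0.003, 0.004, 0.003, 0], [-0.004, 0.008, 0.004, 0], [-0.004, 0.013, 0.004, 0], [-0.004, 0.018, 0.004, 0], [-0.004, 0.023, 0.004, 0]]])

```text
time: 5.45
tool_pos: [456.0, -32.4, 64.1]
tcp_rot: [-2.984, 1.563, 2.918]
contact_force: [-0.8, -0.7, 1.3]
grip_width: 0.7
```

step_arm(targets=[[[0, 0.004, 0.001, 0], [0, 0.009, 0.001, 0], [0, 0.014, 0.001, 0], [0, 0.019, 0.001, 0], [0, 0.024, 0.001, 0]]])

```text
time: 5.87
tool_pos: [465.8, -10.1, 64.0]
tcp_rot: [-2.966, 1.562, 2.937]
contact_force: [-1.8, -2.0, 2.0]
grip_width: -0.0
```

```bash
python3 -c "
from h import *
go((-1,-29,64));meas()"
```

```text
t 5.87 rel [ -0.8 -84.   64. ] F [-1.8 -2.   2. ] grip -0.0 turn 0.12 j6 -1.38
(-1, -29, 64) shift m [-0.0001  0.055  -0.0001]
[[-0.008, 0.372, 0.928], [0.002, 0.928, -0.372], [-1.0, -0.001, -0.008]]
kn 139 x [-8.   7.6] y [144.1 167.4] z 75.8
kn 721 x [-7.9  7.7] y [ 11.4 137.5] z 76.1
pull x [-67.8 -52.4]
```

step_arm(targets=[[[0, 0.004, 0, 0], [0, 0.009, 0, 0], [0, 0.014, 0, 0], [0, 0.019, 0, 0], [0, 0.024, 0, 0]]])

```text
time: 6.33
tool_pos: [475.1, 13.3, 64.0]
tcp_rot: [-3.007, 1.563, 2.895]
contact_force: [-1.9, -2.8, 1.5]
grip_width: 0.4
```

step_arm(targets=[[[0, 0.004, 0, 0], [0, 0.009, 0, 0], [0, 0.014, 0, 0], [0, 0.018, 0, 0], [0, 0.022, 0, 0]]])

```text
time: 6.75
tool_pos: [483.4, 34.1, 64.0]
tcp_rot: [-3.003, 1.563, 2.899]
contact_force: [-1.2, -2.7, 2.5]
grip_width: 0.3
```

```bash
python3 -c "
from h import *
go((-1,-29,64));meas();meas('scene')"
```

```text
t 6.75 rel [ -0.9 -36.4  64. ] F [-1.2 -2.7  2.5] grip 0.3 turn 0.14 j6 -1.28
(-1, -29, 64) shift m [-0.      0.0074 -0.    ]
[[-0.008, 0.371, 0.928], [0.002, 0.929, -0.371], [-1.0, -0.001, -0.008]]
kn 415 x [-8.   7.8] y [ 91.1 166.6] z 75.9
kn 130 x [-7.9  7.6] y [64.2 85.4] z 75.9
kn 21 x [-4.1  5.3] y [20.3 28.3] z 76.5
pull x [-67.8 -52.3]
kn 239 x [-10.8   7.1] y [ 92.7 167.4] z 73.9
kn 304 x [-10.8   7.3] y [ 2.5 85.9] z 73.9
knob 24 x 6.8 y [-27.3 -13.7  -9.8]
pull x [-62.  -53.5]
```

Nearly home, with the knob front about 7 mm short. Last push until the force rises.

step_arm(targets=[[[0, 0.003, 0, 0], [0, 0.006, 0, 0], [0, 0.008, 0, 0], [0, 0.01, 0, 0], [0, 0.012, 0, 0]]])

```text
time: 7.27
tool_pos: [487.6, 44.8, 63.9]
tcp_rot: [-2.818, 1.562, 3.086]
contact_force: [-4.7, -15.1, 3.7]
grip_width: 0.4
```

```bash
python3 -c "
from h import *
go((-1,-25,64));meas('scene')"
```

```text
t 7.27 rel [ -1.  -25.   63.9] F [ -4.7 -15.1   3.7] grip 0.4 turn 0.21 j6 -1.26
(-1, -25, 64) shift m [-0.0001  0.      0.    ]
[[-0.009, 0.37, 0.929], [0.0, 0.929, -0.37], [-1.0, -0.003, -0.008]]
kn 550 x [-11.   7.] y [  3.7 166.3] z 73.7
knob 19 x 6.9 y [-24.3  -4.8  -0.4]
pull x [-61.1 -52.9]
```

step_arm(targets=[[[0, 0.001, 0, 0], [0, 0.002, 0, 0], [0, 0.002, 0, 0], [0, 0.002, 0, 0], [0, 0.002, 0, 0]]])

```text
time: 7.73
tool_pos: [487.7, 44.9, 63.9]
tcp_rot: [-2.541, 1.56, -2.919]
contact_force: [-4.5, -10.5, 4.0]
grip_width: 0.4
```

step_arm(targets=[[[0, -0.01, 0, 0], [0, -0.03, 0, 0], [-0.02, -0.05, 0, 0], [-0.05, -0.08, 0, 0], [-0.085, -0.11, 0, 0]]])

```text
time: 8.15
tool_pos: [447.7, -54.5, 145.5]
tcp_rot: [-2.688, 1.557, -3.066]
contact_force: [1.0, -0.9, 1.2]
grip_width: 0.7
```

step_arm(targets=[[[-0.03, -0.02, -0.01, 0], [-0.04, -0.04, -0.02, 0], [-0.05, -0.06, -0.03, 0], [-0.05, -0.08, -0.04, 0], [-0.05, -0.09, -0.05, 0]]])

```text
time: 8.57
tool_pos: [368.0, -121.1, 197.2]
tcp_rot: [-2.594, 1.559, -2.972]
contact_force: [0.0, -0.9, -0.8]
grip_width: 0.6
```

```bash
python3 -c "
from h import *
go();d=meas();s=meas('scene')
a=cv2.resize(d['color'][195:325,240:430],(760,520));b=cv2.resize(s['color'][150:290,200:400],(760,532))
cv2.imwrite('pics/f.png',cv2.resize(np.hstack([a[:520],b[:520]]),(800,274))[:,:,::-1]);cv2.imwrite('pics/f2.png',cv2.resize(np.vstack([a,b[:520]]),(438,600))[:,:,::-1])
for y in (-96,-87,90,84): print(y,proj(d,[pt(0,84+y,68)]).round(),proj(s,[pt(0,84+y,68)]).round())
w=cloud(d);q=w-M;X=q@BX;Y=q@BY;m=(abs(X)<6)&(Y>169)&(Y<180)&(w[...,2]>60)&(w[...,2]<80);print('tip',m.sum(),Y[m].max() if m.any() else '')
"
```

```text
t 8.57 rel [ -50.  -223.5  197.2] F [ 0.  -0.9 -0.8] grip 0.6 turn 0.23 j6 -1.7
[[-0.011, 0.37, 0.929], [-0.002, 0.929, -0.37], [-1.0, -0.006, -0.01]]
kn 138 x [-7.8  7.5] y [144.  167.2] z 76.0
kn 777 x [-8.   7.8] y [  1.8 137. ] z 76.0
knob 34 x 0.1 y [-8.9 -5.4 -2.4]
pull x [-67.8 -52.4]
kn 544 x [-10.7   7.1] y [  3.6 167.1] z 73.9
knob 54 x 3.3 y [-10.8  -7.4  -1.2]
pull x [-69.7 -52.6]
-96 [[374. 252.]] [[286. 239.]]
-87 [[369. 250.]] [[290. 237.]]
90 [[272. 212.]] [[373. 203.]]
84 [[275. 214.]] [[370. 204.]]
tip 5 173.16101776618007
```

View pics/f2.png

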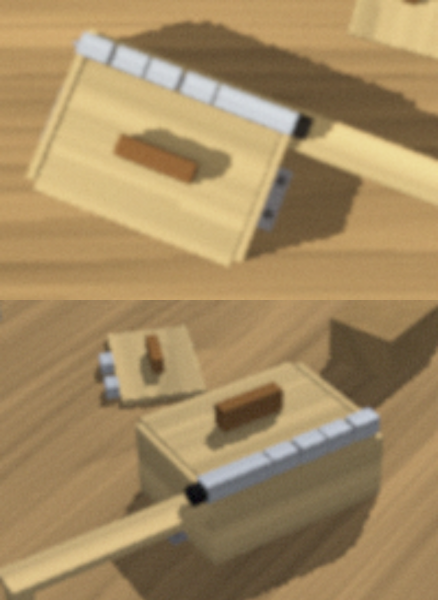

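The knob sits against the first knuckle in both views ((303,125) and (197,493)). The tip shows past the last knuckle, the lid is flat and the arm is clear, so I'm handing in.

```bash
python3 -c "
from plant import bot
print(bot.close_job())"
```

```text
the job is handed in; nothing more can be done
None
```

The lid is back on and the pin is through all five knuckles. I handed the job in at about 8.7 s; no verdict is reported.

I pushed the lid home by its pull bar until it stopped at about 20 N. Then I pushed the pin's knob along the hinge with the closed fingers until it stopped at about 16 N, and backed the arm away.

**Last checks:**
- **Lid:** the knuckles lie in one line, within about 0.3 mm in x, with their tops at z 76. The pull bar's centre is at its home position, 60 mm from the hinge axis.
- **Pin:** the knob's centre is about 5–6 mm from the mouth of the first knuckle, where home is 6 mm. The tip reads about 5 mm beyond the last knuckle, against a nominal 6 mm, but only from 5 depth pixels.
- **Robot:** it touches nothing; the force reading was near zero.
- **Tub, carton and screwdriver:** the arm went nowhere near them, but I did not measure them again at the end.

**Disagreements:** the scene camera placed the knob about 3 mm further to +x than the top camera, and its knuckle readings were off by up to 3 mm in x and 2 mm in height. I relied on the top camera. The lid push also gave an unexpected 12 N upward force, which was gone once I backed off.

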